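Close the washed pantry jars, each with the lid that fits

TASK

The four slate-coloured stoneware jars are washed and dry: close each with the knobbed oak lid of its own width, set down gently so that the cork bung goes into the mouth and the disc lies flat on the rim (a lid too small drops in, one too large sits proud). Leave the jars upright where they stand, and do not shift the leather coaster or the small bowl beside them.

Things in the scene. Friction and masses are not known exactly. Their poses are not given: they have to be found in the camera images.
- jar_xs: the smallest of four open round jars: dark slate stoneware with a pale clay rim, 54 mm in outer diameter, 60 mm tall, wall 5 mm (mouth 44 mm), empty, loose on the worktop, about 0.22 kg. Origin: centre of its underside, z up. With its own lid home, the lid's origin lies on the jar's axis 46 mm above the jar's origin
- jar_s: the second smallest of four open round jars: dark slate stoneware with a pale clay rim, 70 mm in outer diameter, 66 mm tall, wall 5 mm (mouth 60 mm), empty, loose on the worktop, about 0.34 kg. Origin: centre of its underside, z up. With its own lid home, the lid's origin lies on the jar's axis 52 mm above the jar's origin
- jar_m: the second largest of four open round jars: dark slate stoneware with a pale clay rim, 86 mm in outer diameter, 72 mm tall, wall 5 mm (mouth 76 mm), empty, loose on the worktop, about 0.48 kg. Origin: centre of its underside, z up. With its own lid home, the lid's origin lies on the jar's axis 58 mm above the jar's origin
- jar_l: the largest of four open round jars: dark slate stoneware with a pale clay rim, 102 mm in outer diameter, 78 mm tall, wall 5 mm (mouth 92 mm), empty, loose on the worktop, about 0.64 kg. Origin: centre of its underside, z up. With its own lid home, the lid's origin lies on the jar's axis 64 mm above the jar's origin
- lid_xs: the smallest of four round lids, lying right way up, about 40 g: pale oak disc 54 mm wide, 9 mm thick; upright darker wooden knob (cylinder 24 mm wide, 24 mm tall) in the middle of its top; tapered cork bung below, 14 mm deep, 30 mm wide at its foot, 39 at its top (2.5 mm play all round in its jar's mouth). Origin: centre of the bung's underside, z up; disc top at 23 mm, knob top at 47 mm
- lid_s: the second smallest of four round lids, lying right way up, about 65 g: pale oak disc 70 mm wide, 9 mm thick; upright darker wooden knob (cylinder 24 mm wide, 24 mm tall) in the middle of its top; tapered cork bung below, 14 mm deep, 46 mm wide at its foot, 55 at its top (2.5 mm play all round in its jar's mouth). Origin: centre of the bung's underside, z up; disc top at 23 mm, knob top at 47 mm
- lid_m: the second largest of four round lids, lying right way up, about 100 g: pale oak disc 86 mm wide, 9 mm thick; upright darker wooden knob (cylinder 24 mm wide, 24 mm tall) in the middle of its top; tapered cork bung below, 14 mm deep, 62 mm wide at its foot, 71 at its top (2.5 mm play all round in its jar's mouth). Origin: centre of the bung's underside, z up; disc top at 23 mm, knob top at 47 mm
- lid_l: the largest of four round lids, lying right way up, about 140 g: pale oak disc 102 mm wide, 9 mm thick; upright darker wooden knob (cylinder 24 mm wide, 24 mm tall) in the middle of its top; tapered cork bung below, 14 mm deep, 78 mm wide at its foot, 87 at its top (2.5 mm play all round in its jar's mouth). Origin: centre of the bung's underside, z up; disc top at 23 mm, knob top at 47 mm
- coaster: bystander: round leather coaster, dark brown, stitched, 96 mm in diameter, 8 mm thick, no knob, lying loose on the bare worktop (a second one lies on the tray at the back, not this one). Origin: centre of its underside
- small_bowl: bystander: small speckled off-white bowl, empty, 70 mm wide, 31 mm tall, standing loose on the worktop. Origin: centre of its underside
Not all that is in view belongs to the job. What is shaped like the lid_xs but blue is not meant.

How it is judged (in metres and radians):
At the end, for the whole second after the job is handed in: each lid in the jar of its own diameter: axes within 6 mm, height within 3 mm of seated, flat on the rim within 0.06 rad; jars upright within 0.06 rad and within 4 cm of their start; coaster and small bowl within 3 cm of theirs; lids and jars released and at rest (horizontal distance between lid_xs and jar_xs below 0.006 m and z of lid_xs in the frame of jar_xs between 0.043 and 0.049 m and angle between the z axis of lid_xs and the z axis of jar_xs, either way round below 0.06 rad and angle between each of jar_xs, jar_s, jar_m, jar_l's own z axis and vertical below 0.06 rad and angle between each of lid_xs, lid_s, lid_m, lid_l's own z axis and vertical below 0.1 rad and distance of each of jar_xs, jar_s, jar_m, jar_l from where it was at the start of the episode below 0.04 m and linear speed of each of lid_xs, jar_xs, lid_s, jar_s, lid_m, jar_m, lid_l, jar_l below 0.02 m/s and horizontal distance between lid_s and jar_s below 0.006 m and z of lid_s in the frame of jar_s between 0.049 and 0.055 m and angle between the z axis of lid_s and the z axis of jar_s, either way round below 0.06 rad and horizontal distance between lid_m and jar_m below 0.006 m and z of lid_m in the frame of jar_m between 0.055 and 0.061 m and angle between the z axis of lid_m and the z axis of jar_m, either way round below 0.06 rad and horizontal distance between lid_l and jar_l below 0.006 m and z of lid_l in the frame of jar_l between 0.061 and 0.067 m and angle between the z axis of lid_l and the z axis of jar_l, either way round below 0.06 rad and distance of each of coaster, small_bowl from where it was at the start of the episode below 0.03 m); the robot touches nothing.
It fails at once if a jar is tipped by more than 0.35 rad (angle between any of jar_xs, jar_s, jar_m, jar_l's own z axis and vertical above 0.35 rad).
It fails at once if a lid is let fall from more than about 3 cm (faster than 0.8 m/s with no finger on it) ((contact force between lid_xs and the fingers below 0.05 N and linear speed of lid_xs above 0.8 m/s) or (contact force between lid_s and the fingers below 0.05 N and linear speed of lid_s above 0.8 m/s) or (contact force between lid_m and the fingers below 0.05 N and linear speed of lid_m above 0.8 m/s) or (contact force between lid_l and the fingers below 0.05 N and linear speed of lid_l above 0.8 m/s)).
It fails at once if the leather coaster or the small bowl is shifted by more than 3 cm (distance of any of coaster, small_bowl from where it was at the start of the episode above 0.03 m).
It also fails if it takes over 106 s, if anything falls off the work surface, if the arm or the gripper's body presses on something with over 40 N, if the wrist force passes 120 N, or if a joint passes its speed limit or range.

ROBOT

A 6-joint arm with a two-finger parallel gripper is mounted at the origin on a cart in front of the work surface, level with it; the furniture and walls round the work are solid. World frame = base frame: x ahead of the robot, y to its left, z up, the work surface at z = 0. Lengths are in mm, angles in rad, forces in N, time in s.
With the tool pointing down it reaches from about 350 to 775 mm from the base axis. Payload 7.3 kg.
Tool frame: the origin (TCP) lies on the mounting face of the last link; the fingertips stand 178 mm ahead of it and the grasp point (between the pads) lies 159 mm ahead of it; z points along the fingers, y is the line along which they close (so a half turn about z gives the same grasp; the last joint's range is limited). The gripper opens to 92 mm and grips with 3 to 60 N. Pads are 19 mm wide; open, the fingers measure 130 mm over their backs; the gripper's body (75 mm by 190 mm) begins 47 mm behind the grasp point.
Start: joints at [1.091, 0.342, 1.524, -0, 1.275, -0.146], TCP at [171.987, 496.032, 404.741] pointing down, gripper open.
Joint ranges: [-2.53, 2.53], [-0.77, 2.02], [0.04, 2.7], [-1, 4.14], [0.28, 2.66], [-3.11, 3.11]. Speed limits (rad/s): [2.57, 2.57, 3.14, 3.14, 3.14, 3.14].

INTERFACE

Orientations are given as [roll, pitch, yaw] about the fixed x, y, z axes, in that order (R = Rz(yaw) Ry(pitch) Rx(roll)).
In Python, from plant import bot, vision gives the robot as it stands. The module is installed in compiled form; this text tells all that it offers.
- The arm moves only by the shell command python3 -m crank, which reads ROWS from standard input. ROWS is 1 to 5 rows, parted by a bar, with the numbers parted by spaces; each row has 5 numbers: the finger opening in mm, then dx, dy, dz in a scale on which 1.0 is 1000 mm, then a turn about the tool's z in fractions of the full range, 1 being pi rad; each row is the pose to reach, as a shift and turn from the pose commanded when the command began, along the tool's axes at that moment; what a row does not reach only later rows make up. A row lasts 1/8 s, in which the tool goes at most 62.5 mm and 0.188 rad, less where a joint would pass 70% of its speed; a pose out of reach is approached as far as the arm can. The fingers move at their own pace and stop on an object; the grip force is fixed at half the most. Time passes only in rows, so rows that do not move let the fingers close. It prints the time, the measured TCP pose, the force, the opening and the grip force at its end. No shift or turn number may pass 1 either way. Input that does not fit is refused with a message, and nothing moves.
- bot.get_obs(): the state, without advancing time (a new reading comes with each control period).
- vision.capture(name): name is "scene" or "top" or "wrist"; returns a dict with "color" (400x640x3 uint8, red, green, blue), "K" (3x3 intrinsics, pixels), "R" (3x3) and "t" (3): a world point X has camera coordinates R X + t. Camera axes: x right, y down, z forward; pixel columns grow to the right and rows downward; lengths in mm; the calibration is good to about 2 mm. A picture is of the moment at which its call begins. There is no depth.
- bot.close_job(): hands the job in; it is judged then, once.
The state is a dict: "time": time; "joint_positions": joint angles; "dq": joint speeds; "tau": joint torques, N m; "tool_pos": TCP position; "tcp_rot": TCP orientation; "contact_force": force on the tool from outside, world axes, zero at the start; "moment": the same for the moment, N m; "grip_width": finger opening in mm; "finger_force": force on a finger pad.
Only numpy, scipy, OpenCV 4.12 (cv2) and the standard library are available. Lean on these libraries where they do the work, as an engineer would, in place of code of your own. Each camera call takes 0.05 s, during which the arm holds its last target. There are 200 camera calls.

## Working session

There is one attempt and no reset: what is moved stays moved. The work goes in short steps, Python scripts to look and compute and a shell command to move; the robot and the scene stay as the last step left them, time stands still between calls to the robot, and variables do not carry over. Pictures are saved under pics/ and viewed, at most 17 in all, crops included, and the job is handed in when it is done.

```bash
mkdir -p pics; python3 - <<'E'
from plant import bot, vision
import cv2
for n in("scene","top"):
    c=vision.capture(n); cv2.imwrite(f"pics/{n}0.png",c["color"][:,:,::-1]); print(n,c["K"].tolist(),c["R"].round(4).tolist(),c["t"].round(1).tolist())
o=bot.get_obs(); print(o)
E
```

```text
scene [[484.7464592470893, 0.0, 318.6883977854811], [0.0, 484.7464592470893, 194.18578307344296], [0.0, 0.0, 1.0]] [[-0.6224, -0.7826, 0.0144], [-0.4062, 0.3072, -0.8606], [0.6691, -0.5415, -0.5091]] [314.2, 215.7, 1356.9]
top [[411.02360992191615, 0.0, 323.2081130359955], [0.0, 411.02360992191615, 194.0909857100226], [0.0, 0.0, 1.0]] [[-0.0621, -0.9981, 0.0008], [-0.976, 0.0606, -0.2092], [0.2088, -0.0138, -0.9779]] [36.2, 473.7, 1181.3]
{'time': 0.1, 'joint_positions': array([ 1.09102878e+00,  3.42622365e-01,  1.52489958e+00, -1.69366780e-05,
        1.27539713e+00, -1.46000853e-01]), 'dq': array([-0.00105759, -0.00098622, -0.00108325,  0.0011712 , -0.00095797,
        0.00092389]), 'tau': array([ 1.92683998e-03, -4.32004023e+01, -2.44693047e+01,  7.17846723e-02,
        5.27271582e-02, -1.05455713e-04]), 'tool_pos': array([171.91817543, 495.92749377, 404.13787342]), 'tcp_rot': array([-3.14027799e+00, -1.76947262e-04,  2.80783079e+00]), 'contact_force': array([-0.44519298, -0.04043894,  0.46458355]), 'moment': array([-0.01348174, -0.01258842, -0.05294524]), 'finger_force': 0.0, 'grip_width': 91.91193492859819}
```

View pics/scene0.png

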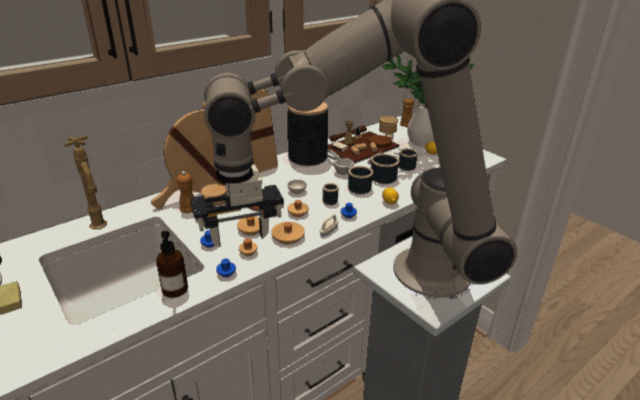

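View pics/top0.png

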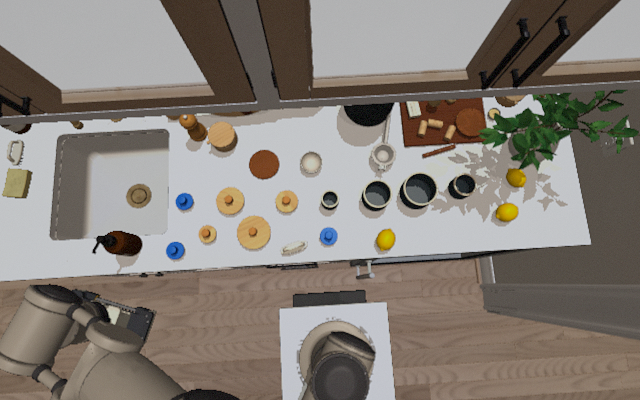

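The scene view shows the arm over the lids. The top view has the jars at about (330,200), (376,195), (419,190) and (463,186). The oak lids are at (207,234), (230,200), (254,233) and (287,202), the coaster is at (264,164) and the bowl at (311,162). Next I'll enlarge the jars and lids.

```bash
python3 - <<'E'
import cv2
im=cv2.imread("pics/top0.png")
cv2.imwrite("pics/lids0.png",cv2.resize(im[180:260,160:310],None,fx=5,fy=5,interpolation=cv2.INTER_CUBIC))
cv2.imwrite("pics/jars0.png",cv2.resize(im[150:250,310:490],None,fx=4.4,fy=4.4,interpolation=cv2.INTER_CUBIC))
E
```

```text
(no output)
```

View pics/lids0.png

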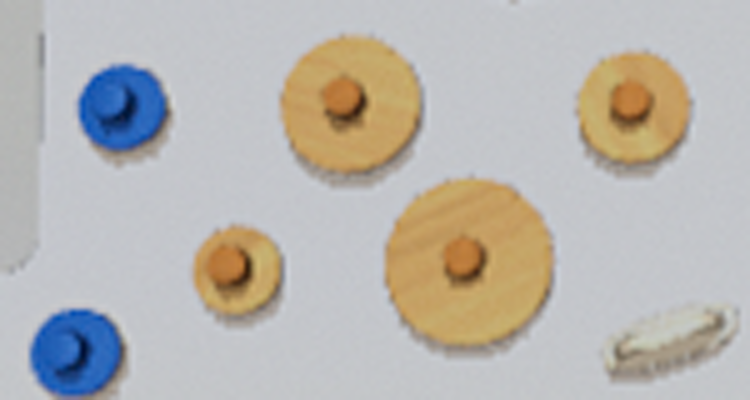

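View pics/jars0.png

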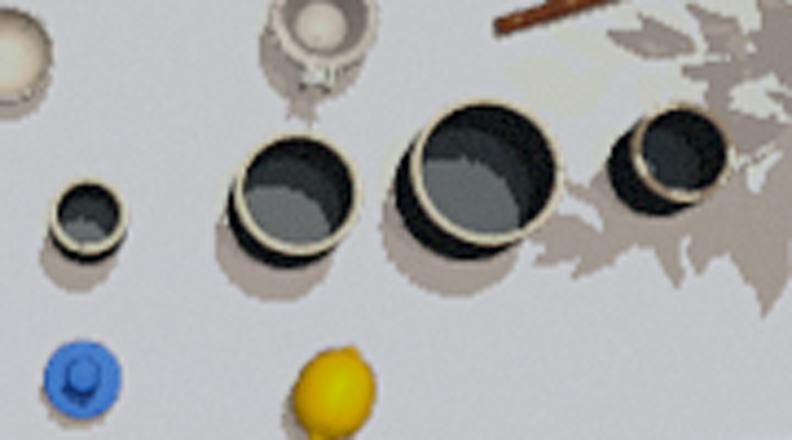

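The disc widths in the lid crop give xs at (238,270), s at (634,107), m at (351,104) and l at (470,262), all at 5x. The rim widths in the jar crop give xs at (88,214.5), m at (297,194), l at (487,172) and s at (681,153), at 4.4x. That puts jar s at the far right.

```bash
cat > h.py <<'E'
import numpy as np
from plant import bot, vision
from scipy.spatial.transform import Rotation as Ro
def ray(c,u,v,z):
    d=c["R"].T@np.linalg.solve(c["K"],[u,v,1.]); o=-c["R"].T@c["t"]
    return (o+d*(z-o[2])/d[2])[:2]
def proj(c,P):
    q=np.atleast_2d(P)@c["R"].T+c["t"]; q=q@c["K"].T; return q[:,:2]/q[:,2:]
def rel(p):
    "world point for the grasp centre -> dx,dy,dz in tool axes"
    o=bot.get_obs(); R=Ro.from_euler('xyz',o["tcp_rot"]).as_matrix()
    return (R.T@(np.array(p)-o["tool_pos"]-R@[0,0,159])).round(1)
def show(): o=bot.get_obs(); print(o["time"],o["tool_pos"].round(1),o["tcp_rot"].round(3),o["grip_width"].round(1))
E
python3 - <<'E'
from h import *
c=vision.capture("top")
L=dict(xs=(238,270,229,264),s=(634,107,632,97),m=(351,104,345,97),l=(469.5,262,463,257))
for k,(a,b,p,q) in L.items(): print("lid",k,ray(c,160+(a-2)/5,180+(b-2)/5,21).round(1),"knob",ray(c,160+(p-2)/5,180+(q-2)/5,47).round(1))
J=dict(xs=(88,214.5,60),m=(297,194,72),l=(487,172,78),s=(681,153,66))
for k,(a,b,h) in J.items(): print("jar",k,ray(c,310+(a-1.7)/4.4,150+(b-1.7)/4.4,h).round(1))
print("bowl",ray(c,311,162,25),"coaster",ray(c,264,164,8),"blue3",ray(c,328,236,25),"lemon",ray(c,386,240,25))
w=vision.capture("wrist");print(w["K"].tolist());o=bot.get_obs();R=Ro.from_euler('xyz',o["tcp_rot"]).as_matrix()
print("cam in tool",(R.T@(-w["R"].T@w["t"]-o["tool_pos"])).round(1),(w["R"]@R).round(3).tolist())
E
```

```text
lid xs [381.6 361.9] knob [382.1 360.1]
lid s [466.7 120. ] knob [467.6 118.9]
lid m [479.3 292.6] knob [478.2 290.5]
lid l [377.8 222.9] knob [377.7 222.5]
jar xs [458.8 -11.3]
jar m [ 461.7 -151.3]
jar l [ 467.6 -278.3]
jar s [ 475.1 -413.7]
bowl [584.62538447  37.96360369] coaster [592.31140495 186.27389837] blue3 [3.51478675e+02 5.60495740e-02] lemon [ 328.79892939 -172.11210784]
[[311.6309006573647, 0.0, 318.41645086756057], [0.0, 311.6309006573647, 202.36418085173014], [0.0, 0.0, 1.0]]
cam in tool [83.6 -0.5 20.6] [[0.0, 1.0, 0.001], [-0.951, 0.001, -0.308], [-0.308, -0.001, 0.951]]
```

Careful with the scale: shifts go in shares of 1000 mm and turns go in shares of pi rad. That gives: -243 mm / 1000 = -0.243, -200 mm / 1000 = -0.2, -0.334 rad / 3.1416 = -0.1063.

```bash
echo '60 -0.05 -0.012 0.02 -0.0541 | 60 -0.1 -0.024 0.04 -0.1063 | 60 -0.15 -0.036 0.06 -0.1063 | 60 -0.2 -0.048 0.08 -0.1063 | 60 -0.243 -0.059 0.1 -0.1063' | python3 -m crank && python3 - <<'E'
from h import *; import cv2
w=vision.capture("wrist"); show(); cv2.imwrite("pics/w1.png",w["color"][:,:,::-1])
print(rel([381.6,361,44]), proj(w,[[381.6,361,47],[381.6,361,23],[377.7,222.7,47],[478.5,291.5,47]]).round(1))
E
```

```text
time: 0.82
tool_pos: [383.7, 359.5, 304.1]
tcp_rot: [3.141, 0.0, 3.141]
contact_force: [-0.5, 0.8, -0.4]
grip_width: 60.4
finger_force: 0.0Traceback (most recent call last):
  File "<stdin>", line 2, in <module>
  File "h.py", line 13, in show
    def show(): o=bot.get_obs(); print(o["time"],o["tool_pos"].round(1),o["tcp_rot"].round(3),o["grip_width"].round(1))
                                                                                              ^^^^^^^^^^^^^^^^^^^^^
AttributeError: 'float' object has no attribute 'round'
```

```bash
sed -i 's/o\["grip_width"\].round(1)/round(o["grip_width"],1)/' h.py; python3 - <<'E'
from h import *; import cv2
w=vision.capture("wrist"); show(); cv2.imwrite("pics/w1.png",w["color"][:,:,::-1])
print(rel([381.6,361,44]), proj(w,[[381.6,361,47],[381.6,361,23],[377.7,222.7,47],[478.5,291.5,47]]).round(1))
E
```

```text
0.925 [384.8 358.2 302.5] [-3.139e+00 -2.000e-03  3.137e+00] 60.3
[ 2.7  3.5 99.5] [[325.5 206. ]
 [325.  197.2]
 [150.5 201.5]
 [246.7 309.4]]
```

View pics/w1.png

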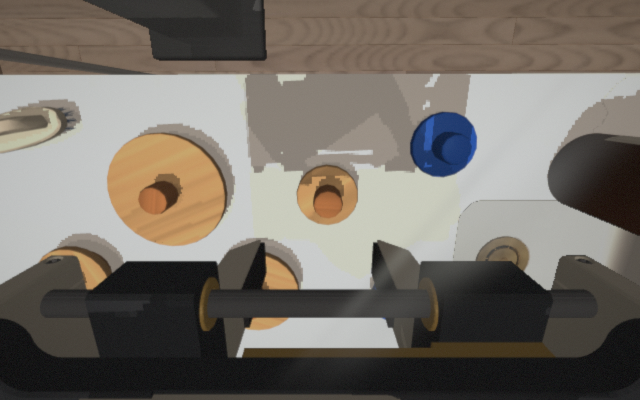

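The wrist view has the xs knob top at (328,203) and the l knob at (153,201). Both are within about 3 px of where the top camera predicts, so I'll descend and grip.

```bash
echo '60 0.002 0.004 0.04 0 | 60 0.002 0.0045 0.08 0 | 60 0.002 0.0045 0.095 0 | 60 0.002 0.0045 0.098 0 | 60 0.002 0.0045 0.098 0' | python3 -m crank && echo '20 0 0 0 0 | 20 0 0 0 0 | 20 0 0 0 0 | 20 0 0 0 0 | 20 0 0 0 0' | python3 -m crank && echo '20 0 0 -0.03 0 | 20 0 0 -0.08 0 | 20 0 0 -0.12 0 | 20 0 0 -0.12 0' | python3 -m crank ; python3 -c "
from h import *
print(rel([458.8,-11.3,160]))"
```

```text
time: 1.55
tool_pos: [380.5, 365.6, 207.8]
tcp_rot: [3.14, 0.002, -3.141]
contact_force: [0.0, 0.3, -0.1]
grip_width: 60.3
finger_force: 0.0
time: 2.17
tool_pos: [380.3, 365.2, 206.8]
tcp_rot: [3.141, 0.0, -3.142]
contact_force: [0.5, -0.2, 1.7]
grip_width: 23.5
finger_force: 30.0
time: 2.68
tool_pos: [380.8, 365.6, 329.8]
tcp_rot: [3.138, 0.005, -3.141]
contact_force: [-0.2, -0.2, -1.2]
grip_width: 23.4
finger_force: 30.0
[ -77.  -377.6    9.8]
```

Converted, -270 mm / 1000 = -0.27, -215 mm / 1000 = -0.215.

```bash
echo '20 -0.012 -0.05 0 0 | 20 -0.022 -0.105 0 0 | 20 -0.034 -0.16 0 0 | 20 -0.046 -0.215 0 0 | 20 -0.057 -0.27 0 0' | python3 -m crank && echo '20 -0.012 -0.055 0 0 | 20 -0.02 -0.095 0 0 | 20 -0.02 -0.1064 0.01 0 | 20 -0.02 -0.1064 0.02 0 | 20 -0.02 -0.1064 0.02 0' | python3 -m crank && echo '20 0 0 0 0 | 20 0 0 0 0' | python3 -m crank;  python3 - <<'E'
from h import *; import cv2
w=vision.capture("wrist"); show(); cv2.imwrite("pics/w2.png",cv2.resize(w["color"][100:340,160:480,::-1],None,fx=2.5,fy=2.5,interpolation=cv2.INTER_CUBIC))
c=vision.capture("top"); cv2.imwrite("pics/t2.png",cv2.resize(c["color"][120:240,240:400,::-1],None,fx=5,fy=5,interpolation=cv2.INTER_CUBIC))
E
```

```text
time: 3.3
tool_pos: [437.1, 93.4, 325.7]
tcp_rot: [3.142, -0.002, -3.141]
contact_force: [0.6, 0.3, 0.1]
grip_width: 22.8
finger_force: 30.0
time: 3.92
tool_pos: [456.6, -10.0, 305.3]
tcp_rot: [3.141, -0.003, -3.14]
contact_force: [0.6, -0.3, -0.0]
grip_width: 23.2
finger_force: 30.0
time: 4.18
tool_pos: [457.4, -10.4, 307.0]
tcp_rot: [3.142, 0.001, -3.14]
contact_force: [0.8, -0.6, 0.8]
grip_width: 23.4
finger_force: 30.0
4.225 [457.4 -10.6 307. ] [ 3.142e+00  1.000e-03 -3.140e+00] 23.3
```

View pics/w2.png

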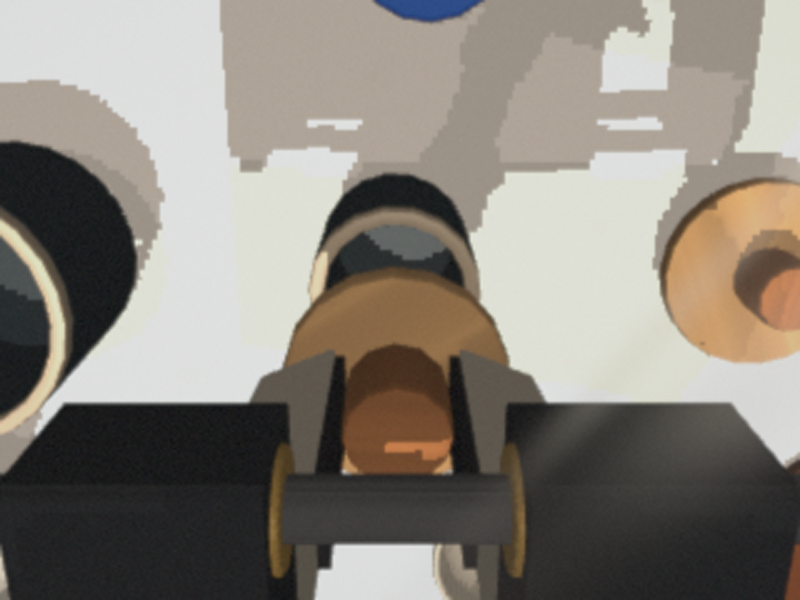

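The wrist crop shows the jar rim spanning 310 to 480 with its near edge at y=207, and the lid disc spanning 286 to 508 with its near edge at y=268. I'll convert both to world positions.

```bash
cat >> h.py <<'E'
def pr(w,uv,z,r,f=2.5,off=(160,100)):
    "near edge pixel in crop -> centre of circle radius r at height z"
    a=ray(w,off[0]+(uv[0]-f/2+.5)/f,off[1]+(uv[1]-f/2+.5)/f,z); return (a+[r,0]).round(1)
E
python3 - <<'E'
from h import *
w=vision.capture("wrist");show()
print("jar",pr(w,(395,207),60,27),"lid",pr(w,(397,268),114,27))
print(proj(w,[[457.4-83.6,-10.6,300]]))
import numpy as np
t=np.linspace(0,2*np.pi,73)
for x,y,z,r in((458.8,-11.3,60,27),(458.8,-10.6,114,27)):
    p=(proj(w,np.c_[x+r*np.cos(t),y+r*np.sin(t),0*t+z])-[160,100])*2.5+.75
    print(p.min(0).round(),p.max(0).round())
E
```

```text
4.325 [457.3 -10.9 307. ] [-3.142e+00  1.000e-03 -3.141e+00] 23.1
jar [458.4 -12. ] lid [459.3 -11.4]
[[301.97880192  97.75125598]]
[310. 208.] [484. 372.]
[289. 266.] [511. 467.]
```

View pics/t2.png

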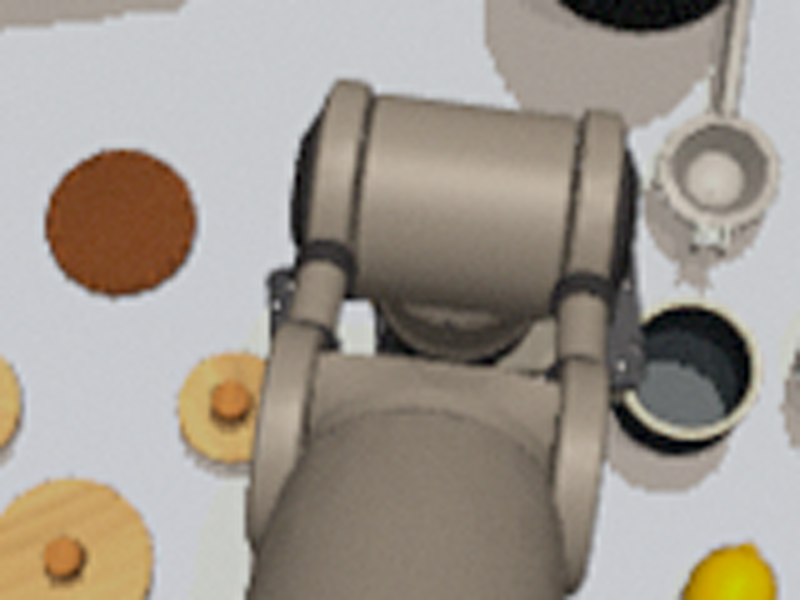

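The wrist and top cameras agree to within about 1 mm. I'll correct by (+0.9, -0.6) in tool axes and lower the lid.

Converted, 50 mm / 1000 = 0.05, 46 mm / 1000 = 0.046.

```bash
echo '20 0.0009 -0.0006 0.015 0 | 20 0.0009 -0.0006 0.03 0 | 20 0.0009 -0.0006 0.04 0 | 20 0.0009 -0.0006 0.046 0 | 20 0.0009 -0.0006 0.05 0' | python3 -m crank && echo '20 0 0 0.002 0 | 20 0 0 0.0035 0 | 20 0 0 0.0035 0 | 20 0 0 0.0035 0' | python3 -m crank
```

```text
time: 4.95
tool_pos: [456.5, -11.8, 256.6]
tcp_rot: [3.142, 0.0, -3.141]
contact_force: [-0.0, -0.1, -0.6]
grip_width: 23.0
finger_force: 30.0
time: 5.45
tool_pos: [456.5, -11.8, 253.4]
tcp_rot: [3.142, 0.0, -3.141]
contact_force: [0.7, -0.4, -0.3]
grip_width: 22.9
finger_force: 30.0
```

Converted, 1.2 mm / 1000 = 0.0012, 0.6 mm / 1000 = 0.0006.

```bash
echo '20 0 0 0.0006 0 | 20 0 0 0.0012 0 | 20 0 0 0.0012 0' | python3 -m crank && echo '32 0 0 0 0 | 50 0 0 0 0 | 50 0 0 0 0 | 50 0 0 0 0' | python3 -m crank && echo '50 0 0 -0.02 0 | 50 0 0 -0.06 0 | 50 0 0 -0.06 0' | python3 -m crank; python3 - <<'E'
from h import *; import cv2
w=vision.capture("wrist"); show(); cv2.imwrite("pics/w3.png",w["color"][:,:,::-1])
E
```

```text
time: 5.82
tool_pos: [456.6, -11.8, 252.7]
tcp_rot: [-3.141, 0.001, -3.141]
contact_force: [-1.6, 0.7, 6.9]
grip_width: 23.0
finger_force: 30.0
time: 6.32
tool_pos: [456.4, -11.8, 251.9]
tcp_rot: [3.141, -0.0, -3.141]
contact_force: [-0.5, -0.9, -0.7]
grip_width: 49.8
finger_force: 0.0
time: 6.7
tool_pos: [457.2, -11.9, 314.4]
tcp_rot: [-3.141, 0.006, -3.141]
contact_force: [0.1, 0.6, -0.5]
grip_width: 49.8
finger_force: 0.0
6.75 [456.6 -11.8 312.9] [-3.141e+00  3.000e-03 -3.141e+00] 49.9
```

View pics/w3.png

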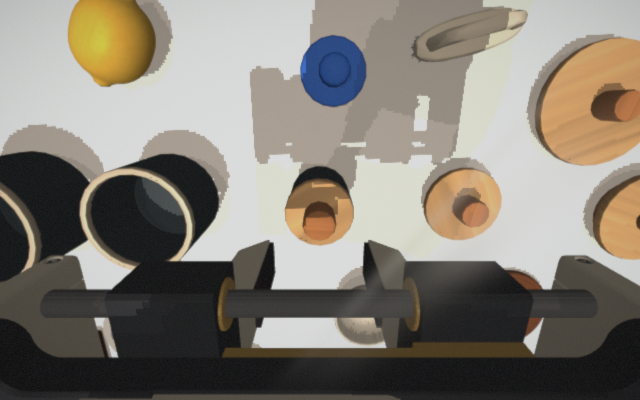

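The xs lid sits flush in its jar at (319,210); contact came at the expected height. Next is lid s, and I'll also check the plant's position near jar s.

Converted, 131.5 mm / 1000 = 0.1315, 100 mm / 1000 = 0.1.

```bash
echo '50 -0.005 0.05 0 0 | 50 -0.0108 0.1 0 0 | 50 -0.0108 0.1315 0.03 0 | 50 -0.0108 0.1315 0.08 0 | 50 -0.0108 0.1315 0.1 0' | python3 -m crank && echo '50 0 0 0.005 0 | 50 0 0 0.007 0 | 50 0 0 0.007 0 | 20 0 0 0.007 0 | 20 0 0 0.007 0' | python3 -m crank && echo '20 0 0 0 0 | 20 0 0 0 0 | 20 0 0 0 0' | python3 -m crank && echo '20 0 0 -0.03 0 | 20 0 0 -0.08 0 | 20 0 0 -0.12 0 | 20 0 0 -0.12 0' | python3 -m crank ; python3 - <<'E'
from h import *
import cv2
c=vision.capture("top"); s=vision.capture("scene")
for z in(100,200,300): print(z,[ray(c,u,v,z).round().tolist() for u,v in((485,128),(500,160),(485,145))], [ray(s,u,v,z).round().tolist() for u,v in((388,85),(385,62),(420,110))])
a=c["color"][90:230,400:640,::-1]; b=s["color"][40:180,370:530,::-1]
a=cv2.resize(a,(480,280)); b=cv2.resize(b,(320,280)); cv2.imwrite("pics/plant.png",cv2.hconcat([a,b]))
E
```

```text
time: 7.38
tool_pos: [465.6, 120.2, 208.5]
tcp_rot: [-3.141, -0.006, -3.14]
contact_force: [-0.2, 0.3, 0.1]
grip_width: 50.0
finger_force: 0.0
time: 8.0
tool_pos: [467.3, 119.7, 205.6]
tcp_rot: [3.141, 0.001, -3.141]
contact_force: [-1.3, 0.2, -0.3]
grip_width: 34.2
finger_force: 0.0
time: 8.38
tool_pos: [467.3, 119.7, 205.3]
tcp_rot: [3.141, 0.001, -3.141]
contact_force: [-1.2, 0.1, 4.0]
grip_width: 23.2
finger_force: 30.0
time: 8.88
tool_pos: [467.8, 119.8, 327.7]
tcp_rot: [3.141, 0.006, -3.141]
contact_force: [0.4, 0.8, -1.9]
grip_width: 22.9
finger_force: 30.0
100 [[635.0, -485.0], [534.0, -515.0], [583.0, -478.0]] [[1031.0, -867.0], [1344.0, -1161.0], [695.0, -727.0]]
200 [[599.0, -441.0], [507.0, -468.0], [551.0, -434.0]] [[816.0, -636.0], [1089.0, -892.0], [524.0, -515.0]]
300 [[563.0, -397.0], [479.0, -422.0], [519.0, -391.0]] [[602.0, -405.0], [834.0, -623.0], [353.0, -302.0]]
```

View pics/plant.png

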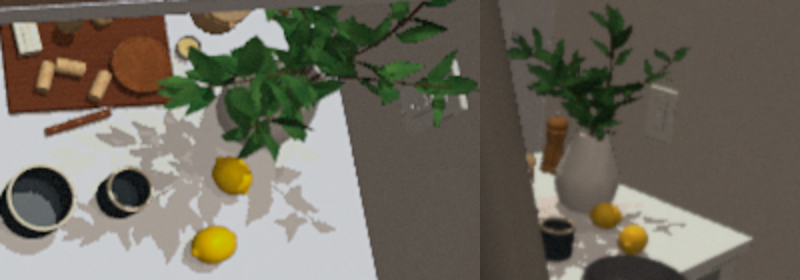

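The leaf tips near jar s are around (560,-393,310), close to where the wrist passes, so I'll slow down for that last stretch and watch the force.

Converted, -270 mm / 1000 = -0.27, -215 mm / 1000 = -0.215.

```bash
echo '20 0 -0.05 0 0 | 20 -0.002 -0.105 0 0 | 20 -0.004 -0.16 0 0 | 20 -0.004 -0.215 0 0 | 20 -0.004 -0.27 0 0' | python3 -m crank && echo '20 -0.001 -0.055 0 0 | 20 -0.002 -0.11 0 0 | 20 -0.003 -0.16 0.005 0 | 20 -0.0039 -0.205 0.012 0 | 20 -0.0039 -0.24 0.02 0' | python3 -m crank && echo '20 0 -0.015 0 0 | 20 0 -0.0233 0 0 | 20 0 -0.0233 0 0 | 20 0 -0.0233 0 0' | python3 -m crank;  python3 - <<'E'
from h import *; import cv2
w=vision.capture("wrist"); show(); cv2.imwrite("pics/w4.png",cv2.resize(w["color"][100:340,160:480,::-1],None,fx=2.5,fy=2.5,interpolation=cv2.INTER_CUBIC))
E
```

```text
time: 9.6
tool_pos: [470.7, -152.0, 323.2]
tcp_rot: [3.14, -0.003, -3.142]
contact_force: [0.5, 0.5, -0.5]
grip_width: 22.6
finger_force: 30.0
time: 10.22
tool_pos: [474.6, -392.0, 302.2]
tcp_rot: [3.139, -0.003, 3.141]
contact_force: [1.1, 0.1, -1.3]
grip_width: 23.1
finger_force: 30.0
time: 10.72
tool_pos: [475.5, -412.5, 305.3]
tcp_rot: [3.141, 0.0, -3.14]
contact_force: [-0.8, -0.0, -0.8]
grip_width: 23.5
finger_force: 30.0
10.775 [ 475.5 -412.6  305.4] [ 3.141  0.    -3.14 ] 23.0
```

View pics/w4.png

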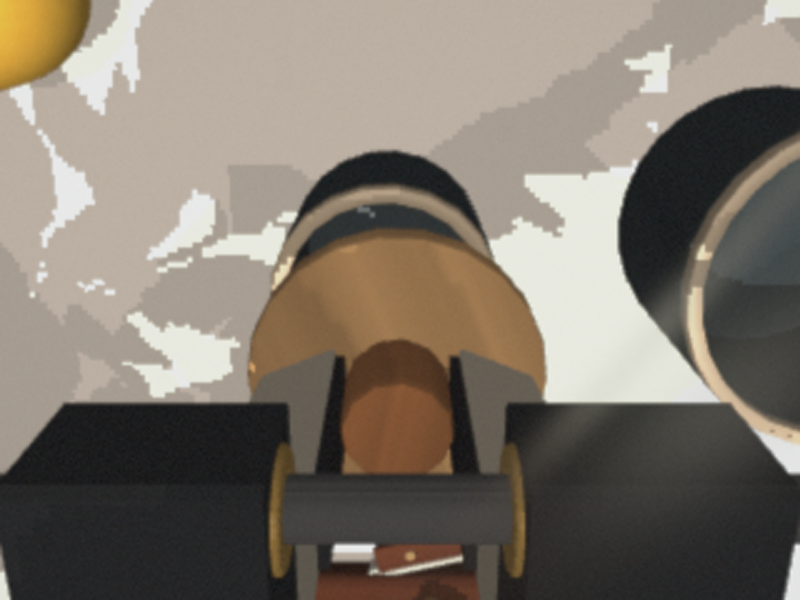

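The jar s rim has its near edge at (386,185) and the lid disc has its at (397,230).

```bash
python3 - <<'E'
from h import *
w=vision.capture("wrist");show()
print("jar",pr(w,(386,185),66,35),"lid",pr(w,(397,230),114,35))
t=np.linspace(0,2*np.pi,73)
for x,y,z,r in((475.1,-413.7,66,35),(475.1,-413.7,114,35)):
    p=(proj(w,np.c_[x+r*np.cos(t),y+r*np.sin(t),0*t+z])-[160,100])*2.5+.75
    print(p.min(0).round(),p.max(0).round(), p[abs(p[:,1]-250)<9].round().tolist())
E
```

```text
10.825 [ 475.5 -412.7  305.4] [-3.142  0.    -3.14 ] 23.1
jar [ 476.  -416.4] lid [ 475.7 -413.2]
[279. 182.] [512. 401.] [[507.0, 259.0], [503.0, 250.0], [287.0, 249.0], [284.0, 258.0]]
[250. 228.] [540. 492.] [[482.0, 254.0], [471.0, 247.0], [459.0, 241.0], [330.0, 241.0], [318.0, 247.0], [308.0, 254.0]]
```

Converted, 44 mm / 1000 = 0.044, 40 mm / 1000 = 0.04.

```bash
echo '20 -0.0003 -0.003 0.012 0 | 20 -0.0003 -0.003 0.025 0 | 20 -0.0003 -0.003 0.035 0 | 20 -0.0003 -0.003 0.04 0 | 20 -0.0003 -0.003 0.044 0' | python3 -m crank && echo '20 0 0 0.002 0 | 20 0 0 0.0035 0 | 20 0 0 0.0042 0 | 20 0 0 0.0042 0' | python3 -m crank
```

```text
time: 11.45
tool_pos: [475.5, -416.6, 260.6]
tcp_rot: [3.141, -0.0, -3.141]
contact_force: [0.3, 0.7, -0.7]
grip_width: 23.0
finger_force: 30.0
time: 11.95
tool_pos: [475.6, -416.6, 257.3]
tcp_rot: [-3.141, 0.0, -3.141]
contact_force: [-0.8, 0.4, 2.9]
grip_width: 23.2
finger_force: 30.0
```

Converted, -55 mm / 1000 = -0.055, -20 mm / 1000 = -0.02.

```bash
echo '32 0 0 0 0 | 50 0 0 0 0 | 50 0 0 0 0 | 50 0 0 0 0' | python3 -m crank && echo '50 0 0 -0.02 0 | 50 0 0 -0.055 0 | 50 0 0 -0.055 0' | python3 -m crank; python3 - <<'E'
from h import *; import cv2
w=vision.capture("wrist"); show(); cv2.imwrite("pics/w5.png",cv2.resize(w["color"][100:340,160:480,::-1],None,fx=2.5,fy=2.5,interpolation=cv2.INTER_CUBIC))
E
```

```text
time: 12.45
tool_pos: [475.5, -416.6, 256.7]
tcp_rot: [3.141, 0.0, -3.141]
contact_force: [-0.3, 0.5, -0.3]
grip_width: 49.7
finger_force: 0.0
time: 12.82
tool_pos: [476.0, -417.1, 314.8]
tcp_rot: [-3.137, 0.004, -3.141]
contact_force: [0.6, -0.7, -0.1]
grip_width: 50.1
finger_force: 0.0
12.875 [ 475.6 -416.7  312.9] [-3.140e+00  2.000e-03 -3.141e+00] 50.1
```

View pics/w5.png

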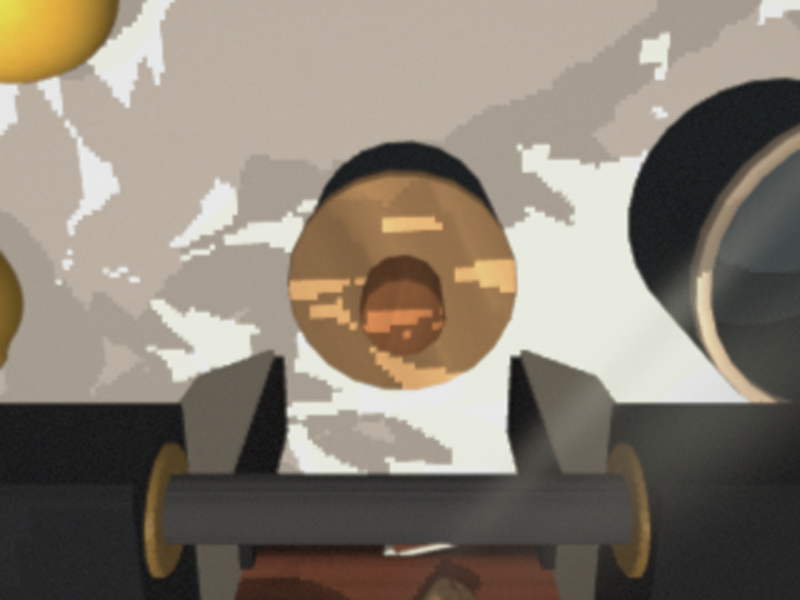

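Lid s is flush on its jar at (403,280). Next is lid m.

Converted, 290 mm / 1000 = 0.29, 230 mm / 1000 = 0.23.

```bash
echo '50 0 0.05 0 0 | 50 0 0.11 0 0 | 50 0 0.17 0 0 | 50 0 0.23 0 0 | 50 0 0.29 0 0' | python3 -m crank && echo '50 -0.001 0.06 0 0 | 50 -0.002 0.12 0 0 | 50 -0.003 0.18 0 0 | 50 -0.0036 0.24 0 0 | 50 -0.0036 0.3 0 0' | python3 -m crank && echo '50 0 0.05 0 0 | 50 0 0.09 0 0 | 50 0 0.11 0 0 | 50 0 0.1185 0.02 0 | 50 0 0.1185 0.06 0' | python3 -m crank && echo '50 0 0 0.03 0 | 50 0 0 0.042 0 | 50 0 0 0.0463 0 | 50 0 0 0.0463 0 | 50 0 0 0.0463 0' | python3 -m crank && echo '20 0 0 0 0 | 20 0 0 0 0 | 20 0 0 0 0 | 20 0 0 0 0 | 20 0 0 0 0' | python3 -m crank && echo '20 0 0 -0.025 0 | 20 0 0 -0.07 0 | 20 0 0 -0.125 0 | 20 0 0 -0.13 0' | python3 -m crank
```

```text
time: 13.5
tool_pos: [474.8, -124.7, 310.8]
tcp_rot: [3.141, -0.001, 3.141]
contact_force: [1.5, -0.3, -0.0]
grip_width: 50.4
finger_force: 0.0
time: 14.12
tool_pos: [478.4, 175.3, 310.8]
tcp_rot: [-3.141, -0.002, -3.141]
contact_force: [0.0, -1.4, 0.3]
grip_width: 49.9
finger_force: 0.0
time: 14.75
tool_pos: [479.4, 292.1, 251.9]
tcp_rot: [3.141, 0.003, -3.141]
contact_force: [0.9, -0.2, 0.1]
grip_width: 49.8
finger_force: 0.0
time: 15.38
tool_pos: [479.3, 292.0, 206.6]
tcp_rot: [3.141, 0.002, -3.141]
contact_force: [0.6, 0.2, 0.1]
grip_width: 50.1
finger_force: 0.0
time: 16.0
tool_pos: [479.0, 292.0, 205.7]
tcp_rot: [3.141, 0.0, -3.141]
contact_force: [-0.1, 0.7, 2.6]
grip_width: 23.2
finger_force: 30.0
time: 16.5
tool_pos: [479.6, 292.2, 339.5]
tcp_rot: [3.139, 0.007, -3.141]
contact_force: [0.7, 0.8, -1.6]
grip_width: 23.2
finger_force: 30.0
```

Converted, -270 mm / 1000 = -0.27, -105 mm / 1000 = -0.105.

```bash
echo '20 0.002 -0.05 0 0 | 20 0.005 -0.105 0 0 | 20 0.008 -0.16 0 0 | 20 0.01 -0.215 0 0 | 20 0.012 -0.27 0 0' | python3 -m crank && echo '20 0.002 -0.055 0 0 | 20 0.004 -0.11 0.005 0 | 20 0.0053 -0.15 0.015 0 | 20 0.0053 -0.168 0.022 0 | 20 0.0053 -0.173 0.025 0' | python3 -m crank && echo '20 0 0 0 0 | 20 0 0 0 0 | 20 0 0 0 0' | python3 -m crank;  python3 - <<'E'
from h import *; import cv2
w=vision.capture("wrist"); show(); cv2.imwrite("pics/w6.png",cv2.resize(w["color"][100:340,160:480,::-1],None,fx=2.5,fy=2.5,interpolation=cv2.INTER_CUBIC))
t=np.linspace(0,2*np.pi,73)
for x,y,z,r in((461.7,-151.3,72,43),(461.7,-151.3,119,43)):
    p=(proj(w,np.c_[x+r*np.cos(t),y+r*np.sin(t),0*t+z])-[160,100])*2.5+.75
    print(p.min(0).round(),p.max(0).round(), p[(p[:,1]<260)].round().tolist()[::2])
E
```

```text
time: 17.12
tool_pos: [466.3, 20.2, 334.4]
tcp_rot: [3.141, -0.002, -3.141]
contact_force: [2.0, -0.2, -0.7]
grip_width: 23.1
finger_force: 30.0
time: 17.75
tool_pos: [461.5, -151.5, 309.3]
tcp_rot: [3.14, -0.002, 3.141]
contact_force: [0.1, -0.0, -0.8]
grip_width: 22.9
finger_force: 30.0
time: 18.12
tool_pos: [461.9, -150.2, 310.8]
tcp_rot: [-3.142, 0.001, -3.14]
contact_force: [-1.2, -0.9, -0.6]
grip_width: 23.0
finger_force: 30.0
18.175 [ 461.9 -150.4  310.8] [-3.142e+00  1.000e-03 -3.140e+00] 22.9
[252. 155.] [539. 424.] [[533.0, 251.0], [524.0, 229.0], [510.0, 208.0], [492.0, 190.0], [471.0, 175.0], [448.0, 164.0], [422.0, 157.0], [396.0, 155.0], [369.0, 157.0], [344.0, 164.0], [320.0, 175.0], [299.0, 190.0], [282.0, 208.0], [268.0, 228.0], [258.0, 250.0]]
[217. 194.] [573. 518.] [[538.0, 259.0], [516.0, 237.0], [490.0, 218.0], [460.0, 205.0], [428.0, 196.0], [395.0, 194.0], [362.0, 196.0], [330.0, 205.0], [301.0, 218.0], [275.0, 236.0], [253.0, 258.0]]
```

View pics/w6.png

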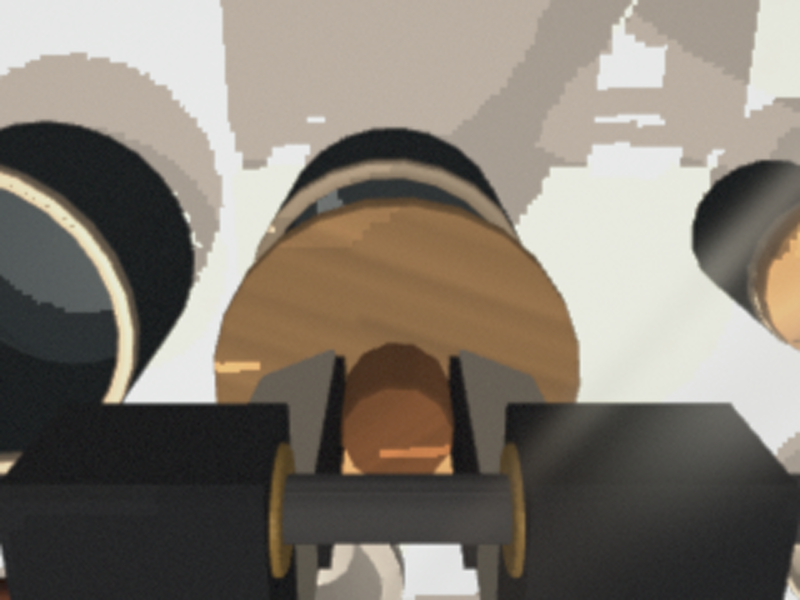

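The jar m rim is centred at u≈390 with its near edge at v=159, against a predicted (396,155). The lid is at u≈397.5, v=199, against a predicted (395,194). The lid needs to move about -2.3 mm in y and nothing in x.

Converted, 43 mm / 1000 = 0.043, -2.3 mm / 1000 = -0.0023.

```bash
echo '20 0 -0.0023 0.012 0 | 20 0 -0.0023 0.025 0 | 20 0 -0.0023 0.035 0 | 20 0 -0.0023 0.04 0 | 20 0 -0.0023 0.043 0' | python3 -m crank && echo '20 0 0 0.002 0 | 20 0 0 0.0035 0 | 20 0 0 0.0042 0 | 20 0 0 0.0042 0' | python3 -m crank
```

```text
time: 18.8
tool_pos: [461.8, -153.4, 267.1]
tcp_rot: [3.141, -0.0, -3.141]
contact_force: [-0.2, 0.5, -1.3]
grip_width: 23.0
finger_force: 30.0
time: 19.3
tool_pos: [461.8, -153.4, 263.7]
tcp_rot: [-3.141, 0.001, -3.141]
contact_force: [-0.7, -0.1, 2.7]
grip_width: 22.8
finger_force: 30.0
```

Converted, -55 mm / 1000 = -0.055, -20 mm / 1000 = -0.02.

```bash
echo '32 0 0 0 0 | 50 0 0 0 0 | 50 0 0 0 0 | 50 0 0 0 0' | python3 -m crank && echo '50 0 0 -0.02 0 | 50 0 0 -0.055 0 | 50 0 0 -0.055 0' | python3 -m crank; python3 - <<'E'
from h import *; import cv2
w=vision.capture("wrist"); show(); cv2.imwrite("pics/w7.png",w["color"][:,:,::-1])
E
```

```text
time: 19.8
tool_pos: [461.8, -153.4, 263.2]
tcp_rot: [3.141, -0.0, -3.141]
contact_force: [-0.4, -0.2, 0.5]
grip_width: 49.5
finger_force: 0.0
time: 20.18
tool_pos: [462.4, -153.7, 320.5]
tcp_rot: [-3.139, 0.005, -3.141]
contact_force: [-0.9, 0.8, 0.8]
grip_width: 50.1
finger_force: 0.0
20.225 [ 461.9 -153.4  319. ] [-3.141e+00  2.000e-03 -3.141e+00] 49.8
```

View pics/w7.png

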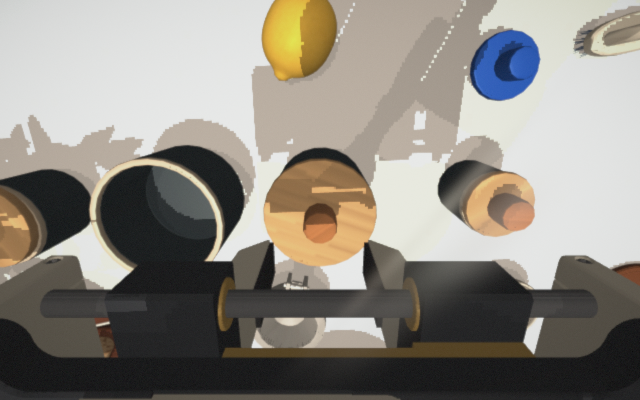

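Lid m is flush on its jar at (320,206). The last one is lid l.

Converted, 270 mm / 1000 = 0.27, 215 mm / 1000 = 0.215.

```bash
echo '50 0.01 0.05 0 0 | 50 0.022 0.105 0 0 | 50 0.034 0.16 0 0 | 50 0.046 0.215 0 0 | 50 0.058 0.27 0 0' | python3 -m crank && echo '50 0.012 0.05 0 0 | 50 0.022 0.09 0 0 | 50 0.0257 0.1062 0.01 0 | 50 0.0257 0.1062 0.05 0 | 50 0.0257 0.1062 0.09 0' | python3 -m crank && echo '50 0 0 0.015 0 | 50 0 0 0.0228 0 | 50 0 0 0.0228 0 | 50 0 0 0.0228 0' | python3 -m crank && echo '20 0 0 0 0 | 20 0 0 0 0 | 20 0 0 0 0 | 20 0 0 0 0 | 20 0 0 0 0' | python3 -m crank && echo '20 0 0 -0.025 0 | 20 0 0 -0.07 0 | 20 0 0 -0.12 0 | 20 0 0 -0.14 0 | 20 0 0 -0.14 0' | python3 -m crank
```

```text
time: 20.85
tool_pos: [402.7, 118.1, 317.4]
tcp_rot: [-3.142, -0.002, 3.141]
contact_force: [0.7, 0.3, 0.0]
grip_width: 50.3
finger_force: 0.0
time: 21.48
tool_pos: [377.4, 223.0, 226.6]
tcp_rot: [-3.141, -0.0, -3.14]
contact_force: [0.3, 0.4, -0.8]
grip_width: 49.8
finger_force: 0.0
time: 21.98
tool_pos: [378.2, 222.9, 206.0]
tcp_rot: [3.141, 0.001, -3.141]
contact_force: [0.7, -0.1, 0.5]
grip_width: 49.8
finger_force: 0.0
time: 22.6
tool_pos: [378.0, 222.9, 205.8]
tcp_rot: [3.141, 0.0, -3.141]
contact_force: [-0.0, 0.9, 3.6]
grip_width: 23.0
finger_force: 30.0
time: 23.22
tool_pos: [378.1, 222.8, 346.4]
tcp_rot: [3.141, 0.003, -3.141]
contact_force: [0.7, 0.2, -2.0]
grip_width: 22.9
finger_force: 30.0
```

Careful with the scale: shifts go in shares of 1000 mm and turns go in shares of pi rad. That gives: -270 mm / 1000 = -0.27, -105 mm / 1000 = -0.105.

```bash
echo '20 -0.01 -0.05 0 0 | 20 -0.02 -0.105 0 0 | 20 -0.03 -0.16 0 0 | 20 -0.04 -0.215 0 0 | 20 -0.05 -0.27 0 0' | python3 -m crank && echo '20 -0.01 -0.055 0 0 | 20 -0.02 -0.11 0 0 | 20 -0.03 -0.16 0 0 | 20 -0.038 -0.205 0.005 0 | 20 -0.0405 -0.228 0.015 0' | python3 -m crank && echo '20 0 -0.005 0.008 0 | 20 0 -0.005 0.013 0 | 20 0 -0.005 0.013 0 | 20 0 -0.005 0.013 0' | python3 -m crank;  python3 - <<'E'
from h import *; import cv2
w=vision.capture("wrist"); show(); cv2.imwrite("pics/w8.png",cv2.resize(w["color"][100:340,160:480,::-1],None,fx=2.5,fy=2.5,interpolation=cv2.INTER_CUBIC))
t=np.linspace(0,2*np.pi,73)
for x,y,z,r in((468.5,-280.3,78,51),(468.5,-280.3,126,51)):
    p=(proj(w,np.c_[x+r*np.cos(t),y+r*np.sin(t),0*t+z])-[160,100])*2.5+.75
    print(p.min(0).round(),p.max(0).round(), p[(p[:,1]<260)].round().tolist()[::2])
E
```

```text
time: 23.85
tool_pos: [427.7, -49.0, 343.8]
tcp_rot: [3.141, -0.003, -3.142]
contact_force: [0.8, 0.4, -1.9]
grip_width: 22.7
finger_force: 30.0
time: 24.48
tool_pos: [468.4, -277.2, 328.3]
tcp_rot: [3.14, -0.002, 3.14]
contact_force: [-0.3, 0.4, -1.5]
grip_width: 23.6
finger_force: 30.0
time: 24.98
tool_pos: [468.8, -279.3, 318.0]
tcp_rot: [-3.141, 0.001, -3.14]
contact_force: [-0.4, 0.3, -2.4]
grip_width: 22.8
finger_force: 30.0
25.025 [ 468.8 -279.4  318.1] [-3.141e+00  1.000e-03 -3.140e+00] 23.0
[226. 126.] [566. 445.] [[562.0, 254.0], [554.0, 227.0], [540.0, 202.0], [522.0, 178.0], [499.0, 159.0], [472.0, 143.0], [443.0, 132.0], [412.0, 127.0], [380.0, 127.0], [349.0, 132.0], [320.0, 143.0], [293.0, 158.0], [270.0, 178.0], [252.0, 201.0], [238.0, 227.0], [229.0, 254.0]]
[184. 158.] [606. 543.] [[576.0, 252.0], [554.0, 223.0], [525.0, 199.0], [492.0, 179.0], [455.0, 166.0], [415.0, 159.0], [375.0, 159.0], [336.0, 166.0], [299.0, 179.0], [266.0, 198.0], [237.0, 222.0], [214.0, 251.0]]
```

View pics/w8.png

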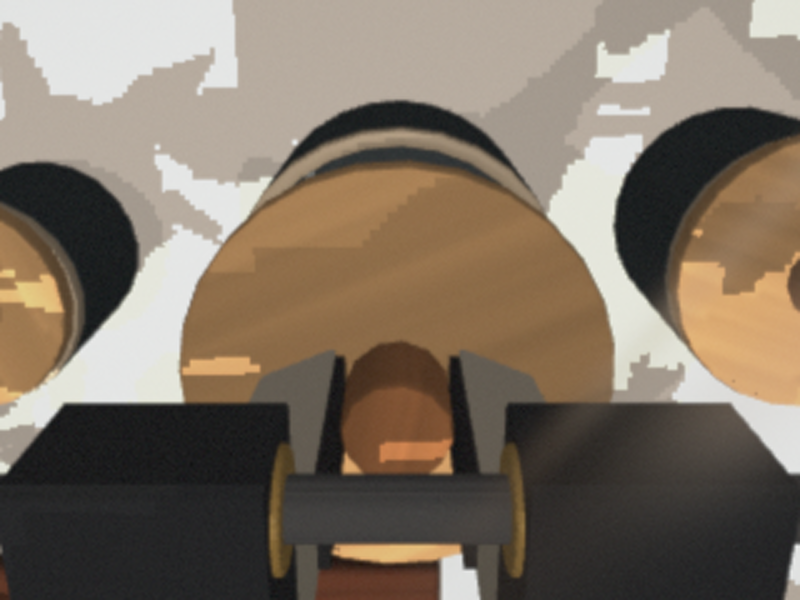

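The jar l rim is centred at u≈398 with its near edge at v=128, and the lid is at u≈397, v=163. They're aligned to within about 0.5 mm, so I'll lower it.

Converted, 44 mm / 1000 = 0.044, 40 mm / 1000 = 0.04.

```bash
echo '20 0.0005 0 0.012 0 | 20 0.0005 0 0.025 0 | 20 0.0005 0 0.035 0 | 20 0.0005 0 0.04 0 | 20 0.0005 0 0.044 0' | python3 -m crank && echo '20 0 0 0.002 0 | 20 0 0 0.0035 0 | 20 0 0 0.0042 0 | 20 0 0 0.0042 0' | python3 -m crank
```

```text
time: 25.65
tool_pos: [468.1, -280.3, 273.1]
tcp_rot: [3.141, -0.0, -3.141]
contact_force: [0.8, -0.3, -1.7]
grip_width: 23.0
finger_force: 30.0
time: 26.15
tool_pos: [468.1, -280.2, 269.8]
tcp_rot: [-3.141, 0.001, -3.141]
contact_force: [-1.0, 0.6, 2.5]
grip_width: 23.0
finger_force: 30.0
```

Converted, 300 mm / 1000 = 0.3, 240 mm / 1000 = 0.24.

```bash
echo '32 0 0 0 0 | 50 0 0 0 0 | 50 0 0 0 0 | 50 0 0 0 0' | python3 -m crank && echo '50 0 0 -0.02 0 | 50 0 0 -0.07 0 | 50 0 0.05 -0.11 0 | 50 0 0.105 -0.12 0 | 50 0 0.16 -0.12 0' | python3 -m crank && echo '50 0 0.06 0 0 | 50 0 0.12 0 0 | 50 0 0.18 0 0 | 50 0 0.24 0 0 | 50 0 0.3 0 0' | python3 -m crank && echo '50 0 0 0 0 | 50 0 0 0 0' | python3 -m crank; python3 - <<'E'
from h import *; import cv2
c=vision.capture("top"); show(); cv2.imwrite("pics/end.png",cv2.resize(c["color"][120:270,240:500,::-1],None,fx=3,fy=3,interpolation=cv2.INTER_CUBIC))
E
```

```text
time: 26.65
tool_pos: [468.1, -280.2, 269.2]
tcp_rot: [3.141, -0.0, -3.141]
contact_force: [-0.2, 1.1, -0.0]
grip_width: 49.6
finger_force: 0.0
time: 27.28
tool_pos: [467.9, -118.8, 390.6]
tcp_rot: [-3.141, 0.003, 3.141]
contact_force: [-0.2, 0.6, -0.7]
grip_width: 50.2
finger_force: 0.0
time: 27.9
tool_pos: [467.7, 181.7, 389.5]
tcp_rot: [3.141, 0.001, -3.141]
contact_force: [1.0, -0.3, 0.7]
grip_width: 49.9
finger_force: 0.0
time: 28.15
tool_pos: [467.9, 179.7, 389.1]
tcp_rot: [-3.141, -0.0, -3.14]
contact_force: [-0.0, -0.6, -1.0]
grip_width: 50.0
finger_force: 0.0
28.2 [468.  179.1 389.2] [-3.141 -0.     3.141] 49.8
```

View pics/end.png

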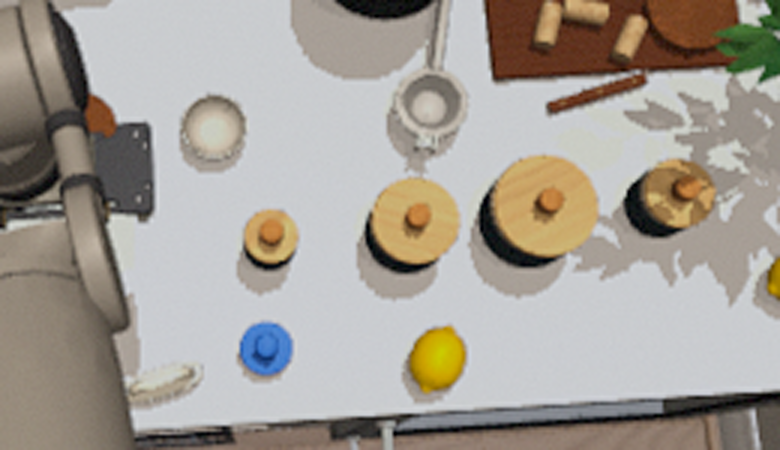

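The final view shows all four jars closed by matching lids at (271,237), (415,222), (545,208) and (677,195). The bowl hasn't moved, and nothing came near the coaster.

```bash
python3 -c "
from plant import bot
print(bot.close_job())"
```

```text
the job is handed in; nothing more can be done
None
```

All four jars are closed with the oak lid of their own width, each seated flush on its rim, and I handed the job in at about 28 s of robot time; the hand-in gave no verdict.

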